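# Let one marble down the counting chute with the pull-knob

## Robot

A 7-joint arm with a two-finger parallel gripper is mounted at the origin on the work surface. World frame = base frame: x ahead of the robot, y to its left, z up, the work surface at z = 0. Lengths are in m, angles in rad, forces in N, time in s.
With the tool pointing down it reaches from about 0.4 to 0.85 m from the base axis. Payload 10.4 kg.
Tool frame: the origin (TCP) lies on the centre line of the jaws, within the pads' length; the fingertips stand 11 mm ahead of it and the grasp point (between the pads) lies 8 mm behind it; z points along the fingers, y is the line along which they close (so a half turn about z gives the same grasp; the last joint's range is limited). The gripper opens to 87 mm and grips with 3 to 60 N. Pads are 19 mm wide; open, the fingers measure 117 mm over their backs; the gripper's body (75 mm by 190 mm) begins 51 mm behind the grasp point.
Start: joints at [-1.131, 0.332, -0.065, 1.46, 0.022, 1.35, -0.088], TCP at [0.279, 0.559, 0.196] pointing down, gripper open.
Joint ranges: [-2.6, 2.6], [-0.5, 2.12], [-1.47, 1.34], [0.16, 2.42], [-1.27, 4.41], [0.06, 2.06], [-2.6, 2.6]. Speed limits (rad/s): [2.22, 2.22, 2.79, 2.79, 3.14, 3.14, 3.14].

## Interface

Orientations are given as a unit quaternion [x, y, z, w].
In Python, from bench import r gives the robot as it stands.
- The arm moves only by the shell command python3 -m pendant 'ROWS' [OPENING] [FORCE]. ROWS is JSON, a list of rows, each a list of 4 numbers: the shift along the tool's x, y, z in m, then the turn about the tool's z in rad. A call has 1 to 8 rows; each row shifts and turns the commanded pose from where the row before left it, along the tool's axes as they then stand; what a row does not reach is not made up. A row lasts 1/12 s, in which the tool goes at most 41.7 mm and 7.16 degrees, less where a joint would pass 70% of its speed; a pose out of reach is approached as far as the arm can. A call with a gripper value outside its range is refused whole. OPENING is the opening, from 0 (shut) to 1 (fully open), set as the call begins (- or left out, the last holds). The fingers move at their own pace and stop on an object; FORCE is the grip in N (left out, the last holds). Time passes only in rows, so rows that do not move let the fingers close. It gives the time, the measured TCP pose, the force, the opening and the grip force at its end, in the units of the state.
- r.read_state(): the state, without advancing time (a new reading comes with each control period).
- r.camera(name): name is "scene" or "top" or "wrist"; returns a dict with "img" (384x512x3 uint8, red, green, blue), "camera_matrix" (3x3 intrinsics, pixels), "xyz" and "attitude" of the camera in the world. Camera axes: x right, y down, z forward; pixel columns grow to the right and rows downward; lengths in m; the calibration is good to about 2 mm. A picture is of the moment at which its call begins. There is no depth.
- r.close_job(): hands the job in; it is judged then, once.
Trained networks look in the newest picture that a camera, given by its name, has taken for a name from the list of things; names that differ only in an ending like _2 or _b are one class to them, and where a whole thing is asked for, a point or a joint stands for the part that bears it (a point fixed in the world has none). Each returns a list of dicts, best first, with "score" (0 to 1); they miss things now and then, are a little off and sometimes report something else, mostly with a low value. They report only what shows in the picture. A call takes as long as a camera call. They do not tell look-alikes from the thing itself.
- r.outline_of(thing, camera): "mask" (384x512 bool, what is visible of it) and "bbox" ([centre column, centre row, width, height] in pixels, round what is visible of it).
The state is a dict: "time": time; "joint_positions": joint angles; "joint_vel": joint speeds; "joint_torque": joint torques, N m; "ee_pos": TCP position; "eef_rot": TCP orientation; "ft_force": force on the tool from outside, world axes, zero at the start; "torque": the same for the moment, N m; "width": finger opening in m; "grip_force": force on a finger pad.
Only numpy, scipy, OpenCV 4.12 (cv2) and the standard library are available. Lean on these libraries where they do the work, as an engineer would, in place of code of your own. Each camera call takes 0.05 s, during which the arm holds its last target. There are 200 camera calls.

## Task

Pull the red knob of the marble dispenser straight out until it clicks and stays out by itself, let go of it so that the waiting green marble has rolled down into the low end of the chute, then push the knob back in until it is fully home and the gate is shut. The dispenser only stands on the counter, so do not drag it along (a centimetre at most), and leave the mug with its marble and the shape sorter alone.

Things in the scene. Friction and masses are not known exactly. Their poses are not given: they have to be found in the camera images.
- dispenser: Free-standing wooden marble dispenser, about 4 kg, 170 mm deep (x), 250 mm wide (y), 115 mm high, gate posts to 170 mm. It only stands on the counter and starts to slide when the knob is pulled with more than about 17 N. Origin: middle of its underside; z up; its yellow sloping front with the knob looks to its -x side, its chute runs along its rear.
- pull_head: The red knob: cylinder 42 mm in diameter, 34 mm long, on a 16 mm steel rod in the middle of the yellow front. Origin: centre of its inner end, 25 mm off the yellow face when home; z points outward along the rod, the way it is pulled: up and to the dispenser's -x side, 40 degrees from vertical. Outer flat end at z = +34 mm. It can be gripped anywhere round its rim.
- pull (a joint): Knob travel out, m; 0 home. A spring (2 to 4 N) pulls it home. The detent, where it rests 27 to 63 mm out, differs every time and cannot be seen: the pull jumps by 5 to 9 N (to 8 to 12 N in all), falls to below zero over the next 10 mm as it clicks over, and 2 to 3 mm later meets a hard end stop; past the click it stays out by itself. Pushed in with 3 to 8 N it clicks back and springs home.
- gate (a joint): Lift of the blue gate that crosses the chute, m, driven by the knob: 1.2 times its travel; 0 is shut. The marble passes when it is lifted by about 28 mm or more.
- marble: Green glass marble, 44 mm in diameter, 110 g, waiting in the chute against the upper (+y) side of the gate. The pose turns with it as it rolls; see marble_center.
- marble_center (a point): Centre of that marble.
- lower_bay (a point): Where the marble's centre comes to rest at the low end of the open-topped chute, 92 mm to the dispenser's -y side of the gate. The chute is 51 mm wide, runs along the dispenser's y, 35 mm to the +x side of its origin, and falls by 5 degrees towards -y.
- mug: White speckled enamel mug, 86 mm across, 85 mm high, with a handle, standing beside the dispenser with a second green marble in it: bystander. Origin: middle of its underside.
- sorter: Teal plastic shape sorter, 120 x 120 x 100 mm block with a yellow band, on the dispenser's other side: bystander. Origin: middle of its underside.
- spare_marble_center (a point): Centre of the second, equal marble that lies in the mug.
Not all that is in view belongs to the job. Leave any black look-alike of the marble alone. Leave any orange look-alike of the part that bears spare_marble_center alone.

How it is judged:
On the way:
1. the knob stands out by more than 22 mm of itself, untouched and at rest, and the marble has rolled to within 15 mm of its place at the low end of the chute (value of joint pull above 0.022 m and velocity of joint pull between -0.01 and 0.01 m/s and contact force between the fingers and pull_head below 0.1 N and contact force between the arm and dispenser below 0.1 N and distance between marble_center and lower_bay below 0.015 m), for 0.3 s.
At the end, for the whole second after the job is handed in: The knob is home within 3 mm and the gate shut within 6 mm, the marble lies still within 15 mm of its place at the low end of the chute, the dispenser stands within 10 mm and the mug and sorter within 15 mm of where they began, the second marble still in the mug (value of joint pull below 0.003 m and value of joint gate below 0.006 m and distance between marble_center and lower_bay below 0.015 m and linear speed of marble below 0.03 m/s and distance of dispenser from where it was at the start of the episode below 0.01 m and distance of each of mug, sorter from where it was at the start of the episode below 0.015 m and horizontal distance between spare_marble_center and mug below 0.04 m); the robot touches nothing.
It fails at once if the dispenser is dragged or shoved by more than 10 mm (distance of dispenser from where it was at the start of the episode above 0.01 m).
It fails at once if the dispenser is tipped by more than 6 degrees (angle between dispenser's own z axis and vertical above 0.1 rad).
It fails at once if the mug is moved by more than 15 mm (distance of mug from where it was at the start of the episode above 0.015 m).
It fails at once if the shape sorter is moved by more than 15 mm (distance of sorter from where it was at the start of the episode above 0.015 m).
It also fails if it takes over 54 s, if anything falls off the work surface, if the arm or the gripper's body presses on something with over 40 N, if the wrist force passes 120 N, or if a joint passes its speed limit or range.

## Working session

There is one attempt and no reset: what is moved stays moved. The work goes in short steps, Python scripts to look and compute and a shell command to move; the robot and the scene stay as the last step left them, time stands still between calls to the robot, and variables do not carry over. Pictures are saved under pics/ and viewed, at most 10 in all, crops included, and the job is handed in when it is done.

```bash
mkdir -p pics; ls
python3 - <<'E'
from bench import r
import cv2,numpy as np
s=r.read_state();print({k:np.round(v,3).tolist() for k,v in s.items()})
ims=[]
for c in ("scene","top"):
    d=r.camera(c);print(c,np.round(d["camera_matrix"],1).tolist(),np.round(d["xyz"],4),np.round(d["attitude"],4).tolist())
    for t in ("dispenser","pull_head","marble","mug","sorter","gate"):
        for o in r.outline_of(t,c)[:3]: print(t,round(o["score"],2),np.round(o["bbox"],1))
    cv2.imwrite(f"pics/{c}0.png",d["img"][:,:,::-1])
E
```

```text
pics
{'time': 0.0, 'joint_positions': [-1.131, 0.333, -0.065, 1.461, 0.022, 1.35, -0.088], 'joint_vel': [0.002, -0.002, 0.001, -0.0, -0.001, 0.0, -0.0], 'joint_torque': [0.001, -62.327, 0.025, -38.988, -0.061, 0.04, 0.0], 'ee_pos': [0.279, 0.559, 0.196], 'eef_rot': [0.229, 0.973, -0.001, -0.0], 'ft_force': [0.261, 0.058, -0.011], 'torque': [0.011, 0.017, -0.002], 'grip_force': 0.0, 'width': 0.087}
scene [[405.1, 0.0, 253.0], [0.0, 405.1, 195.6], [0.0, 0.0, 1.0]] [ 1.1497 -0.5265  0.8382] [0.8664, 0.3515, -0.1248, -0.3322]
dispenser 0.55 [242.2 218.6 117.8 101.5]
pull_head 0.78 [224.4 183.8  17.4  14.1]
pull_head 0.18 [134.8 241.9  10.8   8.4]
marble 0.81 [319.9 226.4  23.1  15.2]
marble 0.35 [139.6 243.   53.   53.6]
mug 0.66 [140.2 242.2  51.5  49.6]
mug 0.49 [225.1 182.8  23.   26.5]
sorter 0.87 [289.4 146.3  54.9  50.8]
gate 0.67 [251.2 196.8  10.7  27.7]
top [[441.5, 0.0, 251.0], [0.0, 441.5, 202.8], [0.0, 0.0, 1.0]] [ 0.4944 -0.0437  1.1529] [0.7471, -0.6569, 0.0687, -0.0755]
dispenser 0.64 [266.7 219.2 115.   94.1]
dispenser 0.62 [258.9 247.8  19.2  21.3]
pull_head 0.53 [258.4 248.2  19.6  19.6]
marble 0.62 [261.  200.2  15.7  21.3]
mug 0.64 [358.1 274.5  48.9  38.3]
mug 0.22 [361.4 279.   19.2  16.6]
sorter 0.81 [163.4 227.4  69.5  68.7]
sorter 0.15 [262.2 199.8  16.4  18.5]
gate 0.62 [274.5 196.6   3.6  16. ]
```

Run:
```python
import cv2,numpy as np
a=cv2.imread("pics/scene0.png")[110:290,90:350];b=cv2.imread("pics/top0.png")[140:320,110:410]
cv2.imwrite("pics/both0.png",np.vstack([cv2.resize(a,(433,300),interpolation=2),cv2.resize(b,(433,260),interpolation=2)]))
a=cv2.resize(a,(780,540),interpolation=2);b=cv2.resize(b,(780,468),interpolation=2)
cv2.imwrite("pics/s0.png",a);cv2.imwrite("pics/t0.png",b)
```

```text
(no output)
```

View pics/s0.png

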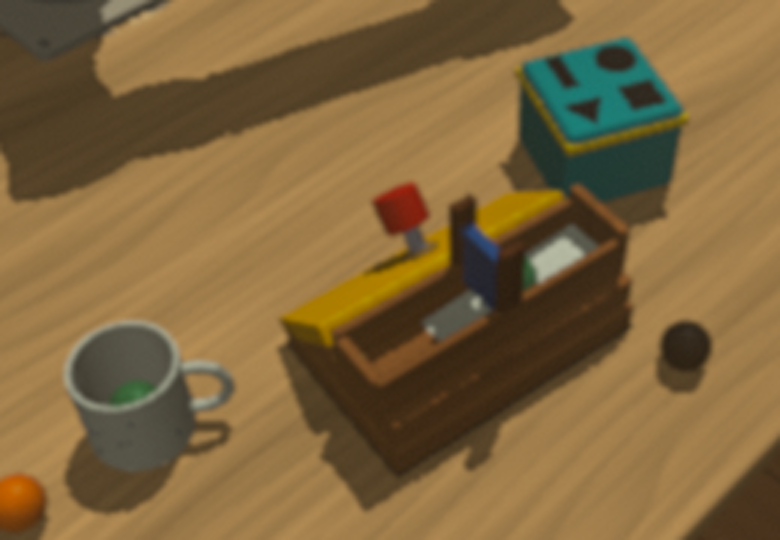

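View pics/t0.png

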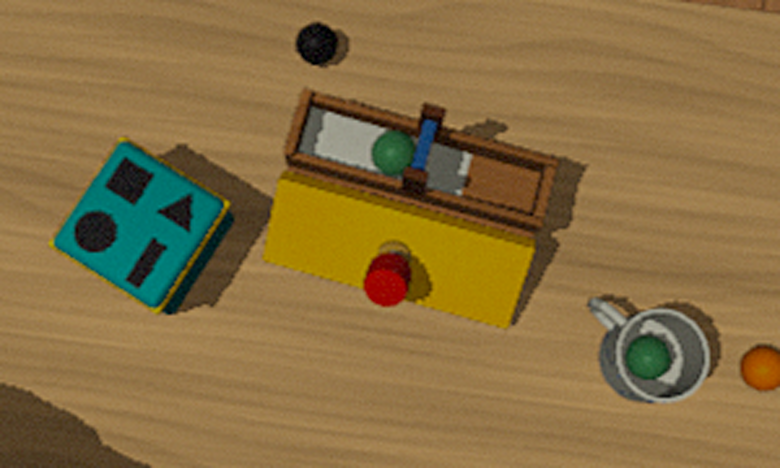

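The scene crop shows the red knob at about (400,208), the dispenser with its low chute end toward the mug, and black and orange decoys. In the top crop the knob's outer end is at (386,285). The chute edge runs from (308,90) to (558,158) and the yellow front's lower edge from (262,260) to (508,328). Next I'll locate the knob and the yaw.

```bash
cat > h.py <<'E'
import numpy as np,cv2
from scipy.spatial.transform import Rotation as R
from scipy.optimize import minimize
def proj(d,P):
    Q=(np.atleast_2d(P)-d["xyz"])@R.from_quat(d["attitude"]).as_matrix()
    q=Q@np.array(d["camera_matrix"]).T
    return q[:,:2]/q[:,2:]
def ray(d,uv):
    v=np.linalg.inv(d["camera_matrix"])@[*uv,1]
    return np.array(d["xyz"]),R.from_quat(d["attitude"]).as_matrix()@v
def onz(d,uv,z):
    o,v=ray(d,uv);return o+v*(z-o[2])/v[2]
def tri(obs):
    A=np.zeros((3,3));b=np.zeros(3)
    for d,uv in obs:
        o,v=ray(d,uv);v/=np.linalg.norm(v);M=np.eye(3)-np.outer(v,v);A+=M;b+=M@o
    return np.linalg.solve(A,b)
def axis(yaw): return R.from_euler('z',yaw).apply([-np.sin(np.radians(40)),0,np.cos(np.radians(40))])
def cyl(c,yaw):
    a=axis(yaw);u=np.array([-np.sin(yaw),np.cos(yaw),0]);w=np.cross(a,u);t=np.linspace(0,6.283,60)[:,None]
    ring=.021*(np.cos(t)*u+np.sin(t)*w);return np.vstack([c+ring+.017*a,c+ring-.017*a])
def red(im):
    h=cv2.cvtColor(im,cv2.COLOR_RGB2HSV);m=((h[...,0]<6)|(h[...,0]>172))&(h[...,1]>150)&(h[...,2]>60)
    n,l,s,c=cv2.connectedComponentsWithStats(m.astype(np.uint8));k=1+np.argmax(s[1:,4]);return (l==k)
def sil(d,c,yaw):
    S=8;m=np.zeros((384*2,512*2),np.uint8);p=(proj(d,cyl(c,yaw))+.5)*2-.5
    cv2.fillConvexPoly(m,np.round(cv2.convexHull(p.astype(np.float32))*16).astype(np.int32),255,shift=4)
    return cv2.resize(m,(512,384),interpolation=cv2.INTER_AREA)/255.
def fit(obs,c0,yaw):
    f=lambda x:sum(np.abs(sil(d,x,yaw)-m).sum() for d,m in obs)
    sx=np.vstack([c0]+[c0+e for e in .008*np.eye(3)])
    q=minimize(f,c0,method='Nelder-Mead',options=dict(initial_simplex=sx,xatol=1e-4,fatol=.01));return q.x,q.fun
E
python3 - <<'E'
from h import *; from bench import r
T=r.camera("top");S=r.camera("scene")
c=lambda x,y:(110+x/2.6,140+y/2.6)
for a,b,z in (((308,90),(558,158),.115),((262,260),(508,328),.03),((290,172),(535,240),.1)):
    e=onz(T,c(*a),z)-onz(T,c(*b),z);print(np.linalg.norm(e),yaw:=np.arctan2(-e[0],e[1]))
obs=[(d,red(d["img"])) for d in (T,S)]
for d,m in obs:
    print(m.sum(),np.argwhere(m).mean(0)[::-1])
c0=tri([(d,np.argwhere(m).mean(0)[::-1]) for d,m in obs]);print("tri",c0)
for y in (yaw-.08,yaw,yaw+.08): print(y,fit(obs,c0,y))
s=r.read_state();t=R.from_quat(s["eef_rot"]).as_matrix();print(t.round(3))
W=r.camera("wrist");print(W["xyz"]-s["ee_pos"])
E
```

```text
0.24076296839890257 -0.1449108593146956
0.24888071468247402 -0.14110076459449503
0.2361378189043228 -0.14630359918646388
268 [258.51492537 247.15671642]
111 [224.77477477 178.31531532]
tri [ 0.6084668  -0.04965621  0.09266335]
-0.22630359918646387 (array([ 0.61010654, -0.05198019,  0.08927334]), np.float64(236.07450980392156))
-0.14630359918646388 (array([ 0.60616275, -0.05119524,  0.08310443]), np.float64(235.57647058823528))
-0.06630359918646388 (array([ 0.60810459, -0.05009952,  0.08457531]), np.float64(237.05882352941174))
[[-0.895  0.446  0.   ]
 [ 0.446  0.895  0.   ]
 [-0.     0.    -1.   ]]
[-0.06065024  0.02879223  0.18990586]
```

Run:
```python
from h import *; from bench import r
s=r.read_state()
for c in ("top","scene","wrist"):
    d=r.camera(c);M=R.from_quat(d["attitude"]).as_matrix();print(c,M.round(3).tolist(),onz(d,(251,203),0), proj(d,np.array(s["ee_pos"])),proj(d,[0,0,0.]),onz(d,(258,247),.1))
```

```text
top [[0.128, -0.971, 0.202], [-0.992, -0.126, 0.023], [0.003, -0.203, -0.979]] [ 0.73158916 -0.01716686  0.        ] [[-55.1790837  362.35766511]] [[203.70241683 506.58097565]] [ 0.60681603 -0.04971401  0.1       ]
scene [[0.722, 0.526, -0.45], [0.692, -0.532, 0.488], [0.017, -0.663, -0.748]] [ 0.66057592 -0.00294309  0.        ] [[285.23883218  19.22789411]] [[114.1394879  100.49462881]] [ 0.81783836 -0.14583811  0.1       ]
wrist [[0.446, 0.867, 0.222], [0.895, -0.432, -0.11], [0.001, 0.248, -0.969]] [0.32569104 0.53027908 0.        ] [[255.4990778  212.76757352]] [[-197.72282453  165.20272067]] [0.34692468 0.52931213 0.1       ]
```

View pics/scene0.png

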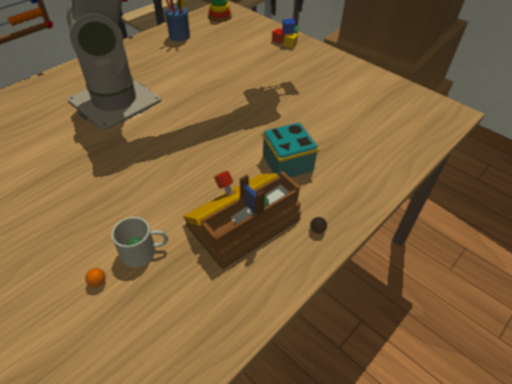

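Run:
```python
from h import *; from bench import r
out=[]
for c,nd in (("top",0),("scene",0)):
    d=r.camera(c);m=red(d["img"]);b=cv2.boundingRect(m.astype(np.uint8));print(c,b,m.sum())
    for z in (.08,.12,.16):
        C=np.array([.607,-.05,z]);p=proj(d,cyl(C,-.146));print(z,p.min(0),p.max(0),sil(d,C,-.146).sum())
    u,v=int(b[0]+b[2]/2),int(b[1]+b[3]/2)
    cr=d["img"][v-25:v+25,u-25:u+25,::-1].copy();mm=cr.copy();mm[m[v-25:v+25,u-25:u+25]]=(255,255,0)
    out.append(np.hstack([cv2.resize(x,(300,300),interpolation=0) for x in (cr,mm)]))
cv2.imwrite("pics/m1.png",np.vstack(out))
```

```text
top (250, 237, 18, 21) 269
0.08 [248.23070191 236.76524321] [267.49609285 258.96362718] 348.0509803921568
0.12 [248.18350731 234.59491519] [268.17187957 257.61488452] 373.29803921568623
0.16 [248.13255224 232.25464379] [268.90028673 256.15931544] 402.3019607843137
scene (217, 172, 14, 15) 111
0.08 [213.62265155 172.15095939] [233.87344    191.14248453] 265.0313725490196
0.12 [212.73485282 160.88960246] [233.58702128 180.3503946 ] 276.52941176470586
0.16 [211.79286175 148.93763243] [233.28322041 168.91968229] 287.29019607843134
```

View pics/m1.png

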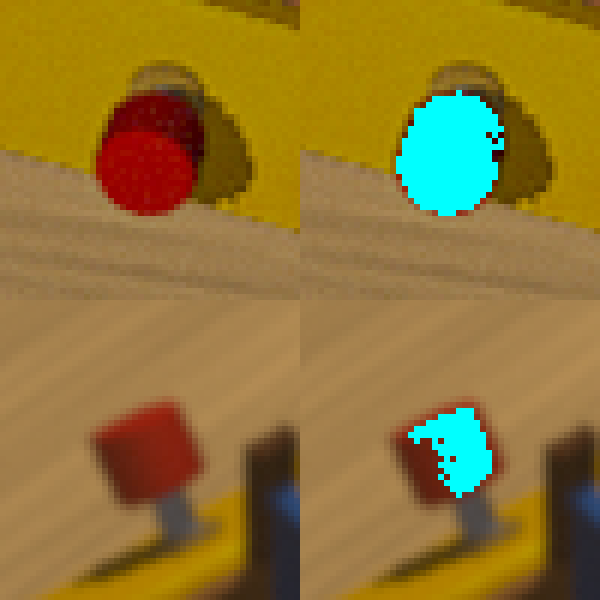

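The crop shows the red colour mask missing the knob's dim parts: the true knob covers crop columns 90–205 and rows 400–510 in the scene view. I'll loosen the mask.

```bash
cat >> h.py <<'E'
def red(im):
    i=cv2.GaussianBlur(im,(3,3),0).astype(float);m=(i[...,0]>2*i[...,1])&(i[...,0]>45)&(i[...,0]>2*i[...,2])
    n,l,s,c=cv2.connectedComponentsWithStats(m.astype(np.uint8))
    k=min([k for k in range(1,n) if s[k,4]>80],key=lambda k:np.hypot(*(c[k]-KN[im.shape and CUR[0]])));return l==k
KN={"top":(258.5,247),"scene":(224,179)};CUR=["top"]
E
python3 - <<'E'
from h import *; from bench import r
obs=[]
for c in ("top","scene"):
    d=r.camera(c);CUR[0]=c;m=red(d["img"]);print(c,cv2.boundingRect(m.astype(np.uint8)),m.sum());obs.append((d,m))
c0=tri([(d,np.argwhere(m).mean(0)[::-1]) for d,m in obs]);print("tri",c0)
for y in (-.22,-.145,-.07): 
    q,f=fit(obs,c0,y);print(y,q,f,[sil(d,q,y).sum() for d,m in obs])
y=-.145;print("disp z-dir; knob home z should be const")
W=r.outline_of
T,S=obs[0][0],obs[1][0]
# marble triangulation, gate
print("marble",tri([(T,(261,200.2))]+[(S,(319.9,226.4))][:0]+[(T,(261,199))]) if 0 else onz(T,(261,199),.1))
for p in ((308,90),(558,158),(262,260),(508,328)): print(onz(T,(110+p[0]/2.6,140+p[1]/2.6),.115 if p[1]<200 and p[0]!=262 else .03))
E
```

```text
top (250, 237, 18, 21) 299
scene (215, 171, 17, 16) 191
tri [ 0.60783757 -0.05131025  0.09170482]
-0.22 [ 0.60862787 -0.05107674  0.08958398] 127.56862745098039 [np.float64(349.77647058823527), np.float64(265.79215686274506)]
-0.145 [ 0.60786448 -0.05150188  0.08932018] 127.05490196078432 [np.float64(350.0235294117647), np.float64(267.0313725490196)]
-0.07 [ 0.60681006 -0.05196989  0.08790337] 130.32156862745097 [np.float64(350.5411764705882), np.float64(269.278431372549)]
disp z-dir; knob home z should be const
marble [ 0.72403709 -0.0423985   0.1       ]
[0.77084313 0.04356176 0.115     ]
[ 0.73607594 -0.19467772  0.115     ]
[0.61660004 0.07167238 0.03      ]
[ 0.58159919 -0.17473491  0.03      ]
```

Two-camera fit: knob centre near (0.608, -0.051, 0.090), dispenser yaw about -0.145. I'll move above it first and keep the tool high.

```bash
python3 -m pendant '[[-0.028,-0.02,0,0],[-0.028,-0.02,0,0],[-0.028,-0.02,0,0],[-0.028,-0.02,0,0],[-0.028,-0.02,0,0],[-0.028,-0.02,0,0],[-0.028,-0.02,0,0],[-0.028,-0.02,0,0]]' 1; python3 -m pendant '[[-0.028,-0.02,0,0],[-0.028,-0.02,0,0],[-0.028,-0.02,0,0],[-0.028,-0.02,0,0],[-0.028,-0.02,0,0],[-0.028,-0.02,0,0],[-0.028,-0.02,0,0],[-0.028,-0.02,0,0]]'; python3 -m pendant '[[-0.028,-0.02,0,0],[-0.028,-0.02,0,0],[-0.02,-0.015,0,0],[0,0,0,-0.106],[0,0,0,-0.106],[0,0,0,-0.106],[0,0,0,0],[0,0,0,0]]'
```

```text
time: 1.87
ee_pos: [0.4086, 0.3146, 0.1967]
eef_rot: [0.229, 0.973, 0.0, 0.0]
ft_force: [-0.1, 0.7, 0.4]
width: 0.0868
grip_force: 0.0
time: 2.53
ee_pos: [0.5376, 0.0714, 0.1968]
eef_rot: [0.229, 0.973, 0.0, 0.0]
ft_force: [0.7, -0.2, 0.1]
width: 0.0867
grip_force: 0.0
time: 3.2
ee_pos: [0.5805, -0.0102, 0.1965]
eef_rot: [0.074, 0.997, 0.0, 0.0]
ft_force: [-0.2, -0.0, 0.6]
width: 0.0869
grip_force: 0.0
```

Run:
```python
from h import *; from bench import r
W=r.camera("wrist");s=r.read_state()
print("proj guess",proj(W,[.6078,-.0515,.09]),r.outline_of("pull_head","wrist")[:1] and r.outline_of("pull_head","wrist")[0]["bbox"])
obs=[]
KN["wrist"]=proj(W,[.6078,-.0515,.09])[0]
for c in ("wrist","scene"):
    d=W if c=="wrist" else r.camera(c)
    try:
        CUR[0]=c;m=red(d["img"]);print(c,cv2.boundingRect(m.astype(np.uint8)),m.sum());obs.append((d,m))
    except Exception as e: print(c,e)
im=W["img"][:,:,::-1].copy()
for f in [obs[:1],obs]:
  for y in (-.145,):
    q,v=fit(f,np.array([.6078,-.0515,.09]),y);print(q,v,[sil(d,q,y).sum() for d,m in f])
    tm=R.from_quat(s["eef_rot"]).as_matrix();print("tool delta to grasp",tm.T@(q-[0,0,.008]-np.array(s["ee_pos"])),"yaw",np.arctan2(-tm[0,1],tm[1,1]))
p=cv2.convexHull(proj(W,cyl(q,-.145)).astype(np.float32));cv2.polylines(im,[np.int32(p)],True,(255,255,0),1)
cv2.imwrite("pics/w1.png",im)
```

```text
proj guess [[221.56005581 209.13035009]] [218.2, 210.1, 36.3, 46.6]
wrist (199, 187, 40, 44) 1400
scene (216, 172, 15, 15) 168
[ 0.61221818 -0.05686488  0.0738627 ] 40.53333333333333 [np.float64(1400.5647058823529)]
tool delta to grasp [-0.03828291 -0.04150534  0.13061357] yaw -0.14852049886164337
[ 0.60916674 -0.05530566  0.08406618] 214.32941176470587 [np.float64(1491.0588235294117), np.float64(267.278431372549)]
tool delta to grasp [-0.03503517 -0.04041278  0.12041004] yaw -0.14852049886164337
```

View pics/w1.png

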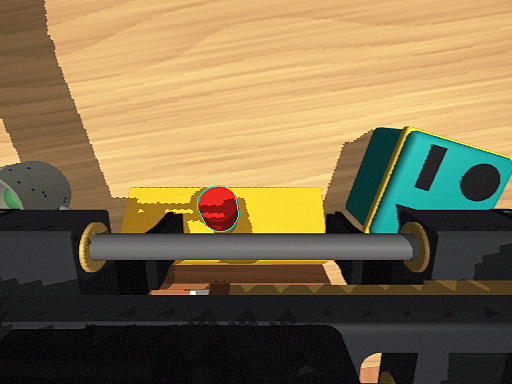

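The wrist view shows the yellow edge level, so the yaw is aligned, and the knob at (218,209), left of the jaw centre. I'll centre on it, come lower and remeasure.

```bash
python3 -m pendant '[[-0.018,-0.02,0,0],[-0.017,-0.02,0,0],[0,0,0.025,0],[0,0,0.02,0],[0,0,0,0],[0,0,0,0]]'
cat > m.py <<'E'
from h import *; from bench import r
obs=[];s=r.read_state()
for c in ("wrist","top","scene"):
    d=r.camera(c)
    KN[c]=proj(d,[.609,-.0545,.086])[0]
    try:
        CUR[0]=c;m=red(d["img"]);print(c,cv2.boundingRect(m.astype(np.uint8)),m.sum(),KN[c]);obs.append((d,m))
    except Exception as e: print(c,e)
for f in [obs[:1],obs]:
    q,v=fit(f,np.array([.609,-.0545,.086]),-.148);print(q,v,[sil(d,q,-.148).sum() for d,m in f])
    tm=R.from_quat(s["eef_rot"]).as_matrix();print("tool delta",tm.T@(q-[0,0,.008]-np.array(s["ee_pos"])))
d=obs[0][0];im=d["img"][:,:,::-1].copy()
p=cv2.convexHull(proj(d,cyl(q,-.148)).astype(np.float32));cv2.polylines(im,[np.int32(p)],True,(255,255,0),1)
import sys;cv2.imwrite(sys.argv[1],im)
E
python3 m.py pics/w2.png
```

```text
time: 3.9
ee_pos: [0.6087, -0.0545, 0.151]
eef_rot: [0.073, 0.997, -0.0, -0.001]
ft_force: [1.0, -0.6, -0.2]
width: 0.0869
grip_force: 0.0
wrist (232, 162, 48, 54) 2034 [255.20657199 190.21187734]
top (396, 274, 16, 15) 122 [259.96644018 246.96605693]
scene (215, 171, 17, 16) 177 [222.95681497 181.29130768]
[ 0.61068533 -0.05439556  0.07541724] 45.7764705882353 [np.float64(2031.8235294117646)]
tool delta [-0.00208653  0.00039191  0.08353007]
[ 0.61000417 -0.05439379  0.07806875] 698.3372549019607 [np.float64(2068.8470588235296), np.float64(345.54509803921565), np.float64(266.52941176470586)]
tool delta [-0.00140701  0.00029441  0.08087992]
```

View pics/w2.png

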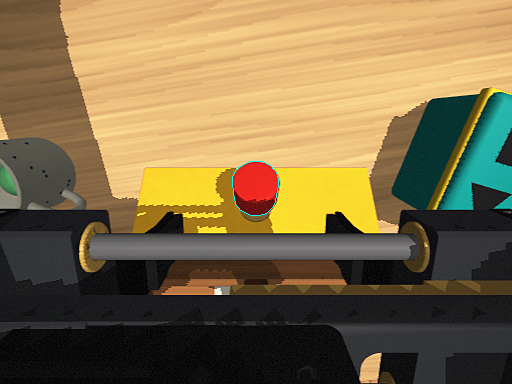

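The silhouette fits well at (256,189), with the jaws centred on the knob. Descending and closing.

```bash
python3 -m pendant '[[-0.001,0,0.02,0],[0,0,0.02,0],[0,0,0.02,0],[0,0,0.013,0],[0,0,0,0],[0,0,0,0]]'; python3 -m pendant '[[0,0,0,0],[0,0,0,0],[0,0,0,0],[0,0,0,0],[0,0,0,0],[0,0,0,0],[0,0,0,0],[0,0,0,0]]' 0 15;  python3 -m pendant '[[0,0,0,0],[0,0,0,0],[0,0,0,0],[0,0,0,0]]'; python3 -c "
from bench import r;import numpy as np
s=r.read_state();print(np.round(s['ft_force'],2),s['torque'],np.round(s['ee_pos'],4),s['width'],s['grip_force'])"
```

```text
time: 4.55
ee_pos: [0.6106, -0.0549, 0.0791]
eef_rot: [0.072, 0.997, 0.0, 0.0]
ft_force: [0.3, 0.1, -0.2]
width: 0.0872
grip_force: 0.0
time: 5.22
ee_pos: [0.6103, -0.0548, 0.0784]
eef_rot: [0.072, 0.997, 0.0, -0.0]
ft_force: [0.3, 5.5, 0.5]
width: 0.0417
grip_force: 2.9
time: 5.55
ee_pos: [0.6105, -0.0536, 0.0784]
eef_rot: [0.072, 0.997, 0.001, -0.0]
ft_force: [0.3, 6.1, 0.1]
width: 0.0374
grip_force: 14.5
[0.29 6.05 0.13] [ 1.29389075 -0.06372793 -0.04074219] [ 0.6105 -0.0536  0.0784] 0.0374411164273272 14.548372775316238
```

Run:
```python
from bench import r
import cv2,numpy as np
w=r.camera("wrist")["img"][100:300,120:400,::-1];s=r.camera("scene")["img"][120:260,140:320,::-1]
w=cv2.resize(w,(420,300),interpolation=2);s=cv2.resize(s,(386,300),interpolation=2)
t=r.camera("top")["img"][150:300,170:380,::-1];t=cv2.resize(t,(420,300),interpolation=2)
o=np.zeros((600,806,3),np.uint8);o[:300,:420]=w;o[:300,420:]=s;o[300:,:420]=t;cv2.imwrite("pics/g1.png",cv2.resize(o,(800,596)))
```

```text
(no output)
```

View pics/g1.png

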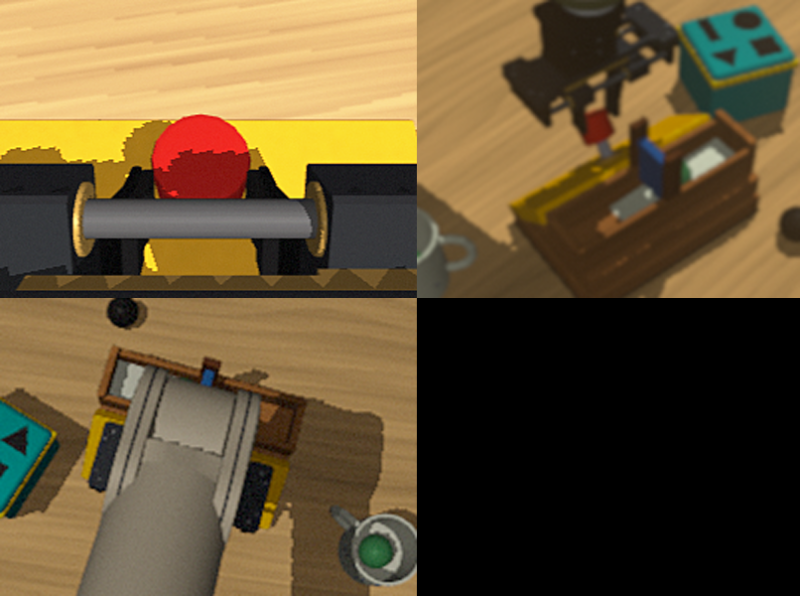

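The views show both fingers around the knob, the dispenser unmoved and a side force of about 6 N. I'll relieve the side force, firm the grip and start the pull along the rod (tool +x·0.643, −z·0.766).

```bash
python3 -m pendant '[[0,0.001,0,0],[0,0,0,0],[0,0,0,0]]' 0 22; python3 -m pendant '[[0.0016,0,-0.0019,0],[0.0016,0,-0.0019,0],[0,0,0,0]]';  python3 -m pendant '[[0.0016,0,-0.0019,0],[0.0016,0,-0.0019,0],[0,0,0,0]]'
```

```text
time: 5.95
ee_pos: [0.6105, -0.0535, 0.0784]
eef_rot: [0.072, 0.997, 0.0, -0.0]
ft_force: [-0.3, 4.4, -0.2]
width: 0.0367
grip_force: 21.3
time: 6.2
ee_pos: [0.6072, -0.053, 0.0824]
eef_rot: [0.072, 0.997, 0.0, 0.0]
ft_force: [1.5, 4.4, -2.3]
width: 0.0366
grip_force: 21.3
time: 6.45
ee_pos: [0.604, -0.0526, 0.0862]
eef_rot: [0.072, 0.997, 0.0, 0.0]
ft_force: [0.7, 5.3, -2.2]
width: 0.0369
grip_force: 21.3
```

```bash
python3 -m pendant '[[0.0016,0,-0.0019,0],[0.0016,0,-0.0019,0],[0,0,0,0]]';  python3 -m pendant '[[0.0019,0,-0.0023,0],[0,0,0,0]]'
python3 - <<'E'
from h import *; from bench import r
S=r.camera("scene");y=-.148
print("gate",[(round(o["score"],2),o["bbox"].round(1) if hasattr(o["bbox"],"round") else o["bbox"]) for o in r.outline_of("gate","scene")[:1]])
h=cv2.cvtColor(S["img"],cv2.COLOR_RGB2HSV);m=(h[...,0]>100)&(h[...,0]<130)&(h[...,1]>110);m[:150]=0;m[240:]=0;m[:,:220]=0;m[:,280:]=0
print(cv2.boundingRect(m.astype(np.uint8)),m.sum())
c=cv2.imread("pics/scene0.png")[:,:,::-1];h=cv2.cvtColor(np.ascontiguousarray(c),cv2.COLOR_RGB2HSV);m=(h[...,0]>100)&(h[...,0]<130)&(h[...,1]>110);m[:150]=0;m[240:]=0;m[:,:220]=0;m[:,280:]=0
print(cv2.boundingRect(m.astype(np.uint8)),m.sum())
CUR[0]="scene";KN["scene"]=(222,174);print(np.argwhere(red(S["img"])).mean(0)[::-1])
E
```

```text
time: 6.7
ee_pos: [0.6009, -0.0521, 0.09]
eef_rot: [0.072, 0.997, 0.0, 0.0]
ft_force: [0.6, 4.9, -1.7]
width: 0.0369
grip_force: 21.3
time: 6.87
ee_pos: [0.599, -0.0518, 0.0923]
eef_rot: [0.072, 0.997, 0.0, 0.0]
ft_force: [0.9, 4.5, -1.4]
width: 0.0366
grip_force: 21.3
gate [(0.71, [252.1, 189.1, 14.5, 30.7])]
(244, 177, 18, 17) 80
(245, 186, 10, 11) 38
[221.50980392 172.92156863]
```

The gate has risen by about 9 px, so the knob follows the hand. Continuing in 3 mm steps while watching the force.

```bash
python3 -m pendant '[[0.0019,0,-0.0023,0],[0,0,0,0]]'|sed -n 2,4p;python3 -m pendant '[[0.0019,0,-0.0023,0],[0,0,0,0]]'|sed -n 2,4p
```

```text
ee_pos: [0.5971, -0.0516, 0.0945]
eef_rot: [0.072, 0.997, 0.0, 0.0]
ft_force: [0.7, 4.2, -2.1]
ee_pos: [0.5952, -0.0513, 0.0968]
eef_rot: [0.072, 0.997, 0.0, -0.0]
ft_force: [1.4, 4.7, -2.8]
```

```bash
python3 -m pendant '[[0.0019,0,-0.0023,0],[0,0,0,0]]'|sed -n 2,4p;python3 -m pendant '[[0.0019,0,-0.0023,0],[0,0,0,0]]'|sed -n 2,4p
```

```text
ee_pos: [0.5936, -0.051, 0.0989]
eef_rot: [0.072, 0.997, 0.0, 0.0]
ft_force: [4.3, 3.9, -7.0]
ee_pos: [0.5918, -0.0508, 0.1012]
eef_rot: [0.072, 0.997, 0.0, 0.0]
ft_force: [3.5, 4.3, -4.9]
```

The jump came at about 26 mm (about 8 N), and the force is already falling. Continuing through the click.

```bash
python3 -m pendant '[[0.0019,0,-0.0023,0],[0,0,0,0]]'|sed -n 2,4p;python3 -m pendant '[[0.0013,0,-0.0015,0],[0,0,0,0]]'|sed -n 2,4p
```

```text
ee_pos: [0.5897, -0.0505, 0.1037]
eef_rot: [0.072, 0.997, 0.0, 0.0]
ft_force: [1.0, 5.0, -2.4]
ee_pos: [0.5883, -0.0503, 0.1053]
eef_rot: [0.072, 0.997, 0.0, 0.0]
ft_force: [-0.4, 4.1, -0.4]
```

```bash
python3 -m pendant '[[0.0013,0,-0.0015,0],[0,0,0,0]]'|sed -n 2,4p
```

```text
ee_pos: [0.5869, -0.05, 0.107]
eef_rot: [0.072, 0.997, 0.0, -0.0]
ft_force: [-0.9, 5.4, 3.3]
```

```bash
python3 -m pendant '[[0.0006,0,-0.0008,0],[0,0,0,0]]'|sed -n 2,4p; python3 -m pendant '[[0,0,0,0],[0,0,0,0],[0,0,0,0],[0,0,0,0],[0,0,0,0],[0,0,0,0],[0,0,0,0]]' 1; python3 -m pendant '[[0,0,-0.03,0],[0,0,-0.03,0],[0,0,-0.03,0],[0,0,0,0],[0,0,0,0],[0,0,0,0],[0,0,0,0],[0,0,0,0]]'
python3 - <<'E'
from h import *
from bench import r
ims=[]
for c,(u,v) in (("scene",(240,190)),("wrist",(255,190))):
    d=r.camera(c)
    w=200 if c=="wrist" else 80
    ims.append(cv2.resize(d["img"][max(0,v-int(w*.75)):v+int(w*.75),u-w:u+w,::-1],(400,300),interpolation=2))
    for t in ("marble","gate"): print(c,t,[(round(o["score"],2),np.round(o["bbox"],1)) for o in r.outline_of(t,c)[:3]])
cv2.imwrite("pics/o1.png",np.hstack(ims))
E
```

```text
ee_pos: [0.5862, -0.0499, 0.1079]
eef_rot: [0.072, 0.997, 0.0, -0.0]
ft_force: [-2.9, 5.1, 4.7]
time: 8.88
ee_pos: [0.5865, -0.0508, 0.1074]
eef_rot: [0.072, 0.997, -0.0, -0.0]
ft_force: [-0.3, 0.1, -0.6]
width: 0.0757
grip_force: 0.0
time: 9.55
ee_pos: [0.5859, -0.0504, 0.1961]
eef_rot: [0.072, 0.997, -0.0, -0.001]
ft_force: [-0.4, -0.4, -0.4]
width: 0.0873
grip_force: 0.0
scene marble [(0.79, array([319.1, 225.2,  20.6,  16.7])), (0.78, array([219.2, 226.8,  21.7,  18.5]))]
scene gate [(0.94, array([252.6, 183.3,  19.3,  31.7]))]
wrist marble [(0.57, array([179.2, 286.4,  38.2,  13.1]))]
wrist gate []
```

View pics/o1.png

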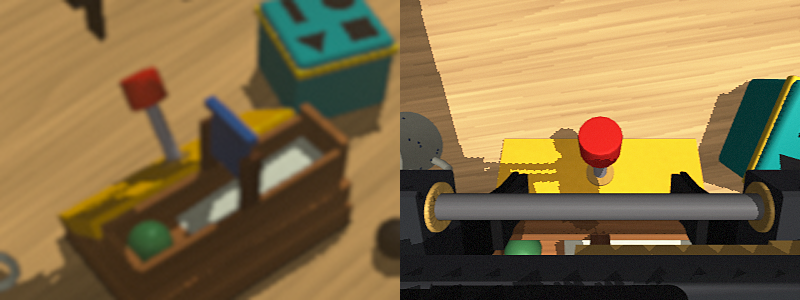

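The knob stands out by itself, the gate is up, and the green marble is at the low end of the chute (crop (150,240)). I'll regrip at the release point and push in along the rod.

```bash
python3 -m pendant '[[0,0,0,0],[0,0,0,0],[0,0,0,0],[0,0,0,0],[0,0,0,0],[0,0,0,0]]' >/dev/null; python3 -m pendant '[[0,0.001,0.03,0],[0,0,0.03,0],[0,0,0.029,0],[0,0,0,0],[0,0,0,0]]'; python3 -m pendant '[[0,0,0,0],[0,0,0,0],[0,0,0,0],[0,0,0,0],[0,0,0,0],[0,0,0,0],[0,0,0,0],[0,0,0,0]]' 0 22 >/dev/null;  python3 -m pendant '[[0,0,0,0],[0,0,0,0],[0,0,0,0],[0,0,0,0]]'; for i in 1; do python3 -m pendant '[[-0.0019,0,0.0023,0],[-0.0019,0,0.0023,0],[0,0,0,0]]'; done
```

```text
time: 10.77
ee_pos: [0.5859, -0.0495, 0.1079]
eef_rot: [0.072, 0.997, -0.0, -0.001]
ft_force: [-0.5, -0.8, 0.4]
width: 0.0868
grip_force: 0.0
time: 11.77
ee_pos: [0.5865, -0.0497, 0.1084]
eef_rot: [0.072, 0.997, -0.0, -0.0]
ft_force: [-0.6, -1.6, 0.2]
width: 0.0363
grip_force: 21.1
time: 12.02
ee_pos: [0.591, -0.0503, 0.1032]
eef_rot: [0.072, 0.997, -0.0, 0.0]
ft_force: [3.3, -2.1, -3.4]
width: 0.0366
grip_force: 21.1
```

```bash
python3 -m pendant '[[-0.0019,0,0.0023,0],[-0.0019,0,0.0023,0],[-0.0019,0,0.0023,0],[-0.0019,0,0.0023,0],[-0.0019,0,0.0023,0],[-0.0019,0,0.0023,0],[-0.0019,0,0.0023,0],[0,0,0,0]]'; python3 -m pendant '[[-0.0019,0,0.0023,0],[-0.0013,0,0.0015,0],[0,0,0,0]]'; python3 -m pendant '[[-0.0013,0,0.0015,0],[0,0,0,0]]'
```

```text
time: 12.68
ee_pos: [0.6039, -0.0521, 0.0873]
eef_rot: [0.072, 0.997, -0.0, 0.0]
ft_force: [1.7, -3.3, -2.5]
width: 0.0363
grip_force: 21.2
time: 12.93
ee_pos: [0.607, -0.0526, 0.0837]
eef_rot: [0.072, 0.997, -0.0, 0.0]
ft_force: [2.4, -2.6, -2.6]
width: 0.0364
grip_force: 21.2
time: 13.1
ee_pos: [0.6082, -0.0527, 0.0823]
eef_rot: [0.072, 0.997, -0.0, 0.0]
ft_force: [1.4, -3.4, -1.2]
width: 0.0364
grip_force: 21.2
```

```bash
for k in 1; do python3 -m pendant '[[-0.0013,0,0.0015,0],[0,0,0,0]]'|sed -n 2,4p; python3 -m pendant '[[-0.0013,0,0.0015,0],[0,0,0,0]]'|sed -n 2,4p; done
```

```text
ee_pos: [0.6095, -0.0529, 0.0808]
eef_rot: [0.072, 0.997, -0.0, 0.0]
ft_force: [1.5, -3.6, -1.6]
ee_pos: [0.6107, -0.0531, 0.0792]
eef_rot: [0.072, 0.997, -0.0, -0.0]
ft_force: [1.8, -2.7, -1.3]
```

```bash
python3 -m pendant '[[-0.0006,0,0.0008,0],[0,0,0,0]]'|sed -n 2,4p; python3 -m pendant '[[-0.0006,0,0.0008,0],[0,0,0,0]]'|sed -n 2,4p
```

```text
ee_pos: [0.6113, -0.0532, 0.0785]
eef_rot: [0.072, 0.997, -0.0, 0.0]
ft_force: [1.3, -3.9, -1.0]
ee_pos: [0.6116, -0.0532, 0.0782]
eef_rot: [0.072, 0.997, 0.0, -0.0]
ft_force: [-3.4, -3.0, 4.0]
```

Home stop reached: the force has reversed to about 5 N. Releasing, retreating and checking.

```bash
python3 -m pendant '[[0,0,0,0],[0,0,0,0],[0,0,0,0],[0,0,0,0],[0,0,0,0],[0,0,0,0],[0,0,0,0]]' 1|tail -3; python3 -m pendant '[[0,0,-0.03,0],[0,0,-0.03,0],[0,0,-0.03,0],[0,0,-0.03,0],[0.03,0,0,0],[0.03,0,0,0],[0.03,0,0,0],[0.03,0,0,0]]'; python3 -m pendant '[[0.03,0,0,0],[0.03,0,0,0],[0.03,0,0,0],[0.03,0,0,0],[0,0,0,0],[0,0,0,0]]'
python3 - <<'E'
from h import *
from bench import r
ims=[]
p={c:cv2.imread(f"pics/{c}0.png") for c in ("scene","top")}
for c in ("scene","top"):
    d=r.camera(c)
    b=d["img"][:,:,::-1]
    sl=(slice(110,290),slice(110,350)) if c=="scene" else (slice(150,310),slice(120,400))
    ims.append(np.hstack([cv2.resize(x[sl],(400,300),interpolation=2) for x in (p[c],b)]))
    for t in ("marble","gate","dispenser","mug","sorter"): print(c,t,[(round(o["score"],2),np.round(o["bbox"],1)) for o in r.outline_of(t,c)[:2]])
    if 1:
        CUR[0]=c
        try: print(np.argwhere(red(d["img"])).mean(0)[::-1],np.argwhere(red(np.ascontiguousarray(p[c][:,:,::-1]))).mean(0)[::-1])
        except Exception as e: print(e)
cv2.imwrite("pics/end.png",np.vstack(ims))
E
```

```text
ft_force: [-0.5, 0.1, -0.6]
width: 0.0752
grip_force: 0.0
time: 15.02
ee_pos: [0.4918, -0.0357, 0.1977]
eef_rot: [0.072, 0.997, 0.0, 0.0]
ft_force: [0.4, 0.4, 0.4]
width: 0.087
grip_force: 0.0
time: 15.52
ee_pos: [0.3738, -0.0183, 0.1983]
eef_rot: [0.072, 0.997, 0.001, 0.001]
ft_force: [1.1, -1.1, -0.2]
width: 0.087
grip_force: 0.0
scene marble [(0.67, array([319.9, 224.1,  22.5,  16.9])), (0.54, array([221.2, 225.4,  21.3,  16.1]))]
scene gate [(0.79, array([249. , 194.4,   7.8,  29.1]))]
scene dispenser [(0.76, array([243.2, 220.6, 119.4, 101.2]))]
scene mug [(0.72, array([140.2, 244.8,  54.6,  51.7]))]
scene sorter [(0.92, array([289. , 149.6,  54.7,  53.7])), (0.75, array([225.6, 183.4,  19.6,  28.4]))]
[223.56382979 178.87234043] [223.58421053 178.86842105]
top marble [(0.71, array([308.1, 212.9,  19.7,  20.8])), (0.65, array([230.2, 157. ,  15.4,  15.8]))]
top gate [(0.7, array([166.2, 227.2,  65.9,  69.3]))]
top dispenser [(0.73, array([268.8, 218.6, 113.4,  90.3]))]
top mug [(0.71, array([356.3, 273.4,  47.6,  39.1]))]
top sorter [(0.69, array([163.2, 228.8,  71.3,  68.7]))]
[258.77       247.10666667] [258.73666667 247.16666667]
```

View pics/end.png

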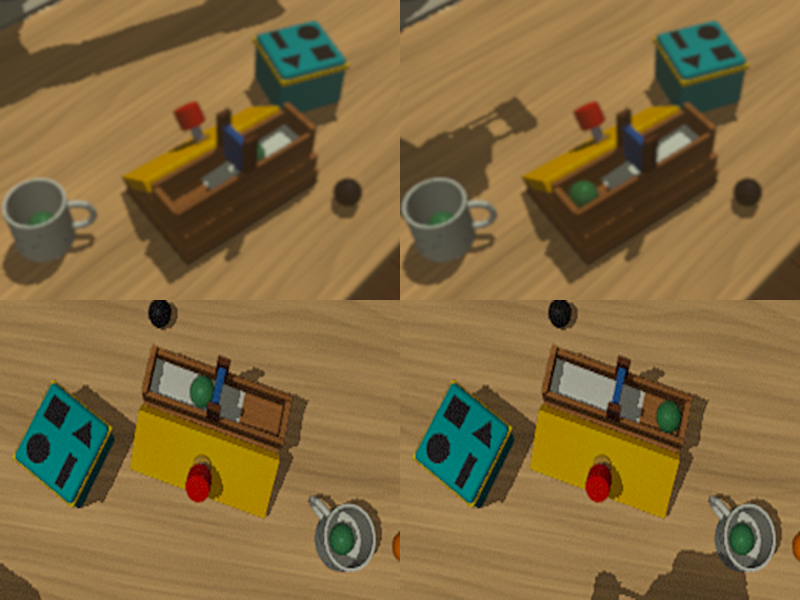

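The before/after pictures agree: the knob centroid is within 0.1 px of its start, the gate is down, the marble lies at the low end of the chute, and the bystanders haven't moved. Handing in.

```bash
python3 -c "
from bench import r
print(r.close_job())"
```

```text
the job is handed in; nothing more can be done
None
```

The job is handed in (no verdict came back): the knob clicked out about 38 mm and stayed out, the marble rolled to the low end, and the knob is back home with the gate shut; pictures show the dispenser, mug and sorter unmoved.

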